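Stack the hardware totes on the workbench

ROBOT

A 6-joint arm with a two-finger parallel gripper is mounted at the origin on the work surface. World frame = base frame: x ahead of the robot, y to its left, z up, the work surface at z = 0. Lengths are in m, angles in rad, forces in N, time in s.
With the tool pointing down it reaches from about 0.325 to 0.85 m from the base axis. Payload 4.4 kg.
Tool frame: the origin (TCP) lies midway between the tips of the shut fingers; the grasp point (between the pads) lies 19 mm behind it; z points along the fingers, y is the line along which they close (so a half turn about z gives the same grasp; the last joint's range is limited). The gripper opens to 94 mm and grips with 3 to 60 N. Pads are 16 mm wide; open, the fingers measure 119 mm over their backs; the gripper's body (75 mm by 177 mm) begins 78 mm behind the grasp point.
Start: joints at [-1.482, 0.207, 1.542, -0, 1.393, -0.15], TCP at [0.136, -0.559, 0.205] pointing down, gripper open.
Joint ranges: [-2.73, 2.73], [-0.86, 2.22], [0.23, 2.46], [-1.11, 4.25], [0.08, 2.63], [-2.82, 2.82]. Speed limits (rad/s): [2.79, 2.79, 3.14, 3.14, 3.14, 3.14].

INTERFACE

Orientations are given as a 3x3 rotation matrix whose columns are the frame's x, y, z axes.
In Python, from plant import manip gives the robot as it stands. The module is installed in compiled form; this text tells all that it offers.
- The arm moves only by the shell command python3 -m pendant 'ROWS' [OPENING]. ROWS is JSON, a list of rows, each an object of numbers: "tx", "ty", "tz": the shift along the tool's x, y, z in mm; "roll": the turn about the tool's z in degrees. In form: [{"tx": .., "ty": .., "tz": .., "roll": ..}, ...]. A call has 1 to 8 rows; each row is the pose to reach, as a shift and turn from the pose commanded when the call began, along the tool's axes at that moment; what a row does not reach only later rows make up. A row lasts 1/10 s, in which the tool goes at most 50 mm and 8.59 degrees, less where a joint would pass 70% of its speed; a pose out of reach is approached as far as the arm can. A call with a gripper value outside its range is refused whole. OPENING is the opening, from 0 (shut) to 1 (fully open), set as the call begins (- or left out, the last holds). The fingers move at their own pace and stop on an object; the grip force is fixed at half the most. Time passes only in rows, so rows that repeat a pose let the fingers close. It gives the time, the measured TCP pose, the force, the opening and the grip force at its end, in the units of the state.
- manip.sense(): the state, without advancing time (a new reading comes with each control period).
- manip.snapshot(name): name is "side" or "top"; returns a dict with "pixels" (480x640x3 uint8, blue, green, red), "range_z" (480x640 float32, m along the optical axis (not along the pixel's ray), 0 where there is no reading), "vfov" (degrees; the focal length in pixels is half the picture's height over the tangent of half this angle, whatever the lens; pixels are square), "cx", "cy" (the principal point, pixels), "extrinsics" (4x4, takes a point from world to camera coordinates). Camera axes: x right, y up, looking along -z (the intrinsics and any distortion apply to the point x, -y, -z); pixel columns grow to the right and rows downward; lengths in m; the calibration is good to about 2 mm. A picture is of the moment at which its call begins.
- manip.job_done(): hands the job in; it is judged then, once.
The state is a dict: "time": time; "joint_positions": joint angles; "joint_velocities": joint speeds; "effort": joint torques, N m; "tool_pos": TCP position; "tcp_rot": TCP orientation; "ft_force": force on the tool from outside, world axes, zero at the start; "ft_torque": the same for the moment, N m; "opening": opening from 0.0 (shut) to 1.0 (fully open); "finger_force": force on a finger pad.
Only numpy, scipy, OpenCV 4.12 (cv2) and the standard library are available. Lean on these libraries where they do the work, as an engineer would, in place of code of your own. Each camera call takes 0.05 s, during which the arm holds its last target. There are 200 camera calls.

TASK

The red tote of bolts belongs on top of the blue one, but the yellow spirit level has been left lying across the blue tote. First put the level on the black rubber mat and let go of it; then lift the red tote by its middle rib, keep it upright, and set it down gently on the blue tote, lined up so that its foot sits fully home inside all four corner lugs. Leave the blue tote where it stands and don't disturb the other things on the bench.

Things in the scene. Friction and masses are not known exactly. Their poses are not given: they have to be found in the camera images.
- tote_blue: blue open plastic tote, loose, 1.6 kg with its bolts, same shape as the red one. Origin: centre of its underside; z up, x along its long side, y along its short side. Straight walls 168 (x) x 118 (y) mm outside, 5 mm thick, rim 60 mm up. L-shaped lugs (legs 28 mm, 4 mm thick) stand outside each corner from 36 mm up, straight to 66 mm, then flared outward by 30 degrees to 75 mm (194 x 144 mm overall there)
- tote_blue_rim (a point): centre of the blue tote's mouth at rim height, 60 mm above its underside: where the underside centre of the seated red tote comes, axes parallel (a half turn makes no difference). The lugs' inner faces stand 172 (x) x 122 (y) mm apart, so the red tote's foot drops between them with 2 mm to spare on each side and rests on the rim; the flares guide it in from up to about 6 mm off
- tote_red: red open plastic tote, same outside shape as the blue one (walls 168 (x) x 118 (y) mm, rim at 60 mm, corner lugs to 75 mm), 0.3 to 0.6 kg with its bolts. Origin: centre of its underside; z up, x along its long side. Centre of mass on its vertical middle line. Its floor is 5 mm thick; bolts lie up to 18 mm above the underside
- tote_red_grip (a point): middle of the top edge of the red tote's grip rib, 58 mm above its underside. The rib is a divider 16 mm thick (in x) that runs from wall to wall along y through the tote's middle; the well on each side of it is 71 mm (x) by 108 mm (y). It is made to be pinched from above, fingers closing along x
- level: yellow spirit level with black end caps, 200 mm long (y) x 24 mm thick (x) x 44 mm tall (z), about 0.25 kg, standing on its long edge across the blue tote's two long walls, crosswise to the tote and overhanging both. Origin: centre of its underside
- level_mid (a point): centre of the spirit level's body, 22 mm above its underside
- mat: black rubber mat, fixed to the bench, 140 (x) x 240 (y) x 4 mm thick; origin: centre of its underside, at bench height
- tape: roll of green tape lying flat, 96 mm across, 24 mm tall, bystander; origin: centre of its underside
- jar: amber jar with a black lid, 60 mm across, 75 mm tall, bystander; origin: centre of its underside
- driver: orange-handled screwdriver lying on the bench near the robot, bystander; origin: centre of its underside, x along the tool
- spray: black and red spray can, 56 mm across, 140 mm tall, at the back right, bystander; origin: centre of its underside
- cleaner: green bottle, 64 mm across, 160 mm tall, at the back left, bystander; origin: centre of its underside
Things that resemble listed ones, but are neither listed nor needed, are in the scene too. There is more than one size of the level; the one meant has the size given above.

How it is judged:
On the way, in this order (a step that is already met when the one before it is completed fails the run):
1. the level is on the rubber mat and let go (x of level_mid in the frame of mat between -0.065 and 0.065 m and y of level_mid in the frame of mat between -0.11 and 0.11 m and height (world z) of level_mid below 0.04 m and contact force between the fingers and level below 0.1 N and linear speed of level below 0.03 m/s), for 0.2 s.
2. the red tote is seated in the blue tote's corner lugs (horizontal distance between tote_red and tote_blue below 0.006 m and z of tote_red in the frame of tote_blue between 0.056 and 0.063 m and angle between the x axis of tote_red and the x axis of tote_blue, either way round below 0.06 rad and angle between each of tote_red, tote_blue's own z axis and vertical below 0.04 rad), for 0.2 s.
At the end, for the whole second after the job is handed in: Red tote still, released, seated in the blue one's lugs: 56 to 63 mm above it, centres within 6 mm, parallel within 0.06 rad, both upright within 0.04 rad; blue tote within 30 mm of its start; level still and released on the mat, its middle 5 mm (x), 10 mm (y) or more inside the edges, below 40 mm (all of step 1 and all of step 2 and linear speed of tote_red below 0.02 m/s and contact force between the fingers and tote_red below 0.1 N and distance of tote_blue from where it was at the start of the episode below 0.03 m); the robot touches nothing.
It fails at once if the blue tote is shoved more than 30 mm (distance of tote_blue from where it was at the start of the episode above 0.03 m).
It fails at once if the red tote is tipped more than 0.5 rad (angle between tote_red's own z axis and vertical above 0.5 rad).
It fails at once if the red tote is dropped on the blue one: faster than 0.6 m/s within its last 40 mm (horizontal distance between tote_red and tote_blue below 0.05 m and z of tote_red in the frame of tote_blue below 0.1 m and linear speed of tote_red above 0.6 m/s).
It fails at once if one of the other things on the bench is moved more than 30 mm (distance of any of tape, jar, driver, spray, cleaner from where it was at the start of the episode above 0.03 m).
It also fails if it takes over 64 s, if anything falls off the work surface, if the arm or the gripper's body presses on something with over 40 N, if the wrist force passes 120 N, or if a joint passes its speed limit or range.

## Working session

There is one attempt and no reset: what is moved stays moved. The work goes in short steps, Python scripts to look and compute and a shell command to move; the robot and the scene stay as the last step left them, time stands still between calls to the robot, and variables do not carry over. Pictures are saved under pics/ and viewed, at most 10 in all, crops included, and the job is handed in when it is done.

```bash
mkdir -p pics
cat > h.py <<'E'
import numpy as np, cv2
from plant import manip
def snap(n):
    s=manip.snapshot(n); s['f']=240/np.tan(np.radians(s['vfov'])/2); return s
def cloud(s):
    v,u=np.mgrid[0:480,0:640]; z=s['range_z'].astype(float)
    p=np.stack([(u-s['cx'])/s['f']*z,-(v-s['cy'])/s['f']*z,-z,np.ones_like(z)],-1)
    w=p@np.linalg.inv(np.array(s['extrinsics'])).T
    w=w[...,:3]; w[z==0]=np.nan; return w
E
python3 - <<'E'
from h import *
for n in('top','side'):
    s=snap(n); cv2.imwrite(f'pics/{n}0.png',s['pixels']); np.savez(f'{n}0.npz',w=cloud(s),px=s['pixels'])
    print({k:s[k] for k in s if k not in('pixels','range_z')},(s['range_z']==0).mean())
print(manip.sense())
E
```

```text
{'vfov': 55.73404072360606, 'cx': 315.3336971665385, 'cy': 239.9486693572387, 'extrinsics': array([[ 0.01522544, -0.99913132, -0.03879164,  0.00697561],
       [ 0.9995644 ,  0.01422815,  0.02585659, -0.48062514],
       [-0.0252822 , -0.03916842,  0.99891273, -0.92551489],
       [ 0.        ,  0.        ,  0.        ,  1.        ]]), 'f': np.float64(453.91272690381265)} 0.00390625
{'vfov': 51.634292438752475, 'cx': 316.74861811395715, 'cy': 231.95861711590513, 'extrinsics': array([[ 0.96655112, -0.25589869, -0.01716924, -0.45784677],
       [ 0.20571578,  0.7335453 ,  0.64775945, -0.14993877],
       [-0.15316638, -0.62962461,  0.76165144, -0.91691456],
       [ 0.        ,  0.        ,  0.        ,  1.        ]]), 'f': np.float64(496.0849244262159)} 0.003841145833333333
{'time': 0.1, 'joint_positions': array([-1.48252181e+00,  2.07332300e-01,  1.54277741e+00, -1.73835321e-05,
        1.39351178e+00, -1.50502485e-01]), 'joint_velocities': array([ 0.00080297, -0.00244659, -0.00391507, -0.00119881,  0.00014319,
        0.00128883]), 'effort': array([-3.87499422e-04, -3.71860743e+01, -2.82293326e+01,  6.99892687e-02,
        3.10945138e-02, -5.41471013e-05]), 'tool_pos': array([ 0.13591352, -0.55796516,  0.20442432]), 'tcp_rot': array([[ 9.71627257e-01,  2.36517306e-01, -1.95906114e-04],
       [ 2.36517212e-01, -9.71625201e-01,  2.01942398e-03],
       [ 2.87281401e-04, -2.00846255e-03, -9.99997942e-01]]), 'ft_force': array([0.17651585, 0.12653826, 0.80879485]), 'ft_torque': array([ 0.00129008,  0.00930976, -0.0140647 ]), 'finger_force': 0.0, 'opening': 0.9981084899083099}
```

View pics/top0.png

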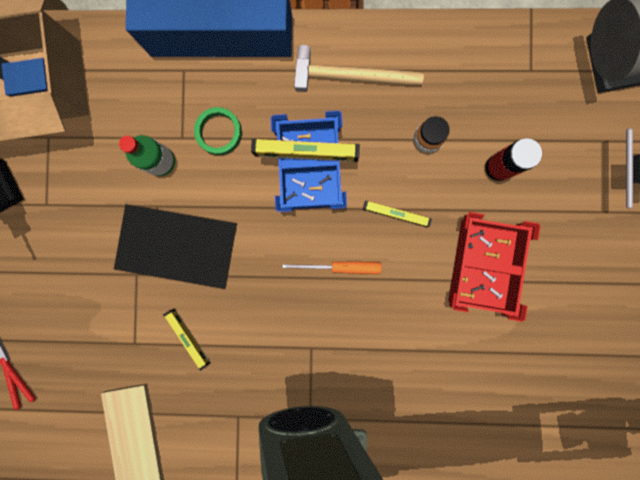

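View pics/side0.png

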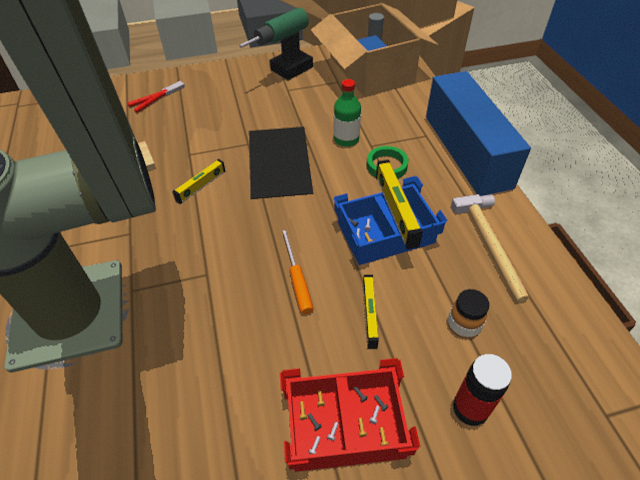

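The top view shows the red tote at px (495,267), the blue tote at (310,165) and the mat at (176,247). Three things could be taken for the level: (305,148), which is long and lies across the blue tote, and two smaller ones at (397,213) and (186,340). I choose (305,148) by its size and place. The side view agrees, with the level at (400,200), the red tote at (348,415) and the mat at (280,162).

```bash
cat > m.py <<'E'
from h import *
def comp(px,w,lo,hi,zlo,zhi,xr,yr):
    hsv=cv2.cvtColor(px,cv2.COLOR_BGR2HSV)
    m=cv2.inRange(hsv,lo,hi)>0
    m&=(w[...,2]>zlo)&(w[...,2]<zhi)&(w[...,0]>xr[0])&(w[...,0]<xr[1])&(w[...,1]>yr[0])&(w[...,1]<yr[1])
    return m
def rect(P):
    (c,sz,a)=cv2.minAreaRect((P[:,:2]*1000).astype(np.float32))
    if sz[0]<sz[1]: sz=sz[::-1]; a+=90
    return np.round(c,1),np.round(sz,1),round((a+90)%180-90,2)
E
python3 - <<'E'
from m import *
for n in('top','side'):
    d=np.load(n+'0.npz'); w,px=d['w'],d['px']
    for nm,lo,hi,zr,xr,yr in [('level',(20,100,60),(35,255,255),(.05,.14),(.5,.8),(-.2,.2)),
      ('mat',(0,0,0),(180,90,60),(-.01,.02),(.3,.6),(.1,.45)),
      ('blue',(105,100,40),(130,255,255),(.02,.09),(.5,.75),(-.2,.2)),
      ('red',(0,150,60),(8,255,255),(.03,.09),(.2,.62),(-.6,-.2)),
      ]:
        m=comp(px,w,lo,hi,*zr,xr,yr); P=w[m]
        k=cv2.morphologyEx(m.astype(np.uint8),cv2.MORPH_OPEN,np.ones((2,2))); P=w[k>0]
        print(n,nm,len(P),np.round(np.percentile(P[:,2],[2,25,50,75,98]),4),rect(P))
        if nm=='level':
            T=P[P[:,2]>np.percentile(P[:,2],90)-.008]; print('  top',rect(T), np.median(T[:,2]))
        if nm in('red','blue'):
            T=P[(P[:,2]>.052)&(P[:,2]<.066)]; print('  rim',rect(T),np.median(T[:,2])); 
    print('bench',np.nanmedian(w[380:400,230:260,2] if n=='top' else w[200:230,250:270,2]))
s=cv2.imread('pics/top0.png')[90:300,230:550]; cv2.imwrite('pics/crop0.png',cv2.resize(s,None,fx=2.5,fy=2.5,interpolation=cv2.INTER_CUBIC))
E
```

```text
top level 1403 [nan nan nan nan nan] (array([648.8,  35.3]), array([195.5,  10.5]), 83.38)
  top (array([0., 0.]), array([0., 0.]), 0.0) nan
top mat 7271 [nan nan nan nan nan] (array([462.2, 304.4]), array([234.6, 135.6]), 80.7)
top blue 2207 [nan nan nan nan nan] (array([636.9,  24.6]), array([197.9, 138. ]), 4.14)
  rim (array([631.4,  26.1]), array([179. , 128.3]), 4.73) 0.05939317696683016
top red 2638 [nan nan nan nan nan] (array([ 471.4, -351.8]), array([282.4, 169.1]), -9.89)
  rim (array([ 480.8, -333.9]), array([270. , 130.1]), -9.77) 0.059225255610449556
bench 0.00019238543810401465
side level 1139 [nan nan nan nan nan] (array([667.2,  83.6]), array([302.2,  31. ]), 78.28)
  top (array([0., 0.]), array([0., 0.]), 0.0) nan
side mat 3886 [nan nan nan nan nan] (array([467.1, 303.7]), array([237.2, 137. ]), 79.25)
side blue 3250 [nan nan nan nan nan] (array([627.3,  19.7]), array([217.3, 174.3]), -36.13)
  rim (array([627.9,  15.3]), array([181.2, 153.3]), 4.03) 0.058558724637869486
side red 4902 [nan nan nan nan nan] (array([ 485.6, -322.3]), array([289.2, 168.6]), -9.66)
  rim (array([ 484.8, -338.2]), array([283.3, 129.5]), -9.28) 0.05916583733300573
bench 0.00041319884230317516
  return _methods._mean(a, axis=axis, dtype=dtype,
  ret = ret.dtype.type(ret / rcount)
```

View pics/crop0.png

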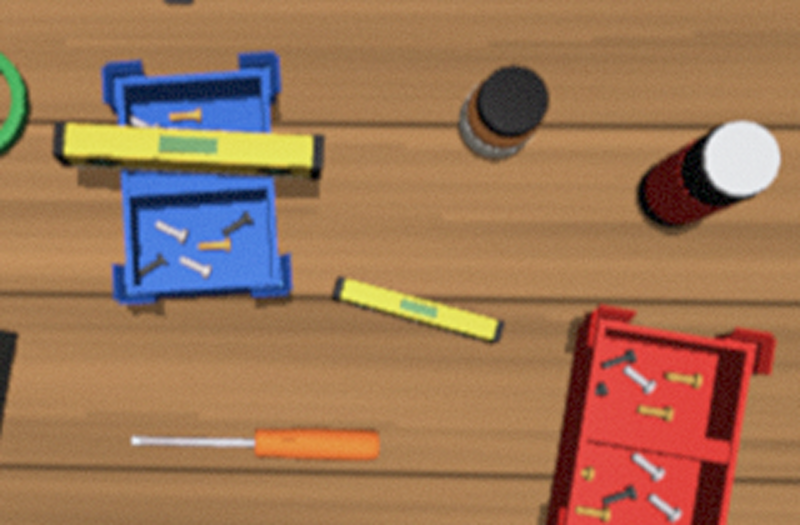

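The crop shows the chosen level at (190,150), with black caps and about 195 mm long, lying across the blue tote. The smaller decoy at (418,310) lies on the bench. Next I refine the poses with cleaned masks.

```bash
cat >> m.py <<'E'
def big(m):
    n,l,st,_=cv2.connectedComponentsWithStats(m.astype(np.uint8),connectivity=8)
    return l==1+np.argmax(st[1:,4])
def fit(P,a0,q=1.):
    # angle minimising trimmed box area
    best=None
    for a in np.radians(np.arange(a0-15,a0+15,.25)):
        R=np.array([[np.cos(a),-np.sin(a)],[np.sin(a),np.cos(a)]]); Q=P[:,:2]@R
        lo,hi=np.percentile(Q,[q,100-q],axis=0); A=np.prod(hi-lo)
        if best is None or A<best[0]: best=(A,np.degrees(a),R@((lo+hi)/2)*1000,(hi-lo)*1000)
    return 'ang %.2f c %s size %s'%(best[1],np.round(best[2],1),np.round(best[3],1))
E
python3 - <<'E'
from m import *
for n in('top','side'):
    d=np.load(n+'0.npz'); w,px=d['w'],d['px']; w=np.nan_to_num(w,nan=-9)
    for nm,lo,hi,zr,xr,yr,a0 in [('level',(20,100,60),(35,255,255),(.085,.14),(.5,.8),(-.1,.17),90),
      ('levelall',(0,0,0),(180,255,255),(.09,.14),(.55,.75),(-.1,.17),90),
      ('mat',(0,0,0),(180,90,60),(-.01,.02),(.3,.6),(.1,.45),-10),
      ('blue',(105,100,40),(130,255,255),(.052,.066),(.5,.75),(-.15,.15),4),
      ('red',(0,150,40),(8,255,255),(.052,.066),(.2,.57),(-.6,-.2),-10),
      ('driver',(0,0,0),(180,255,255),(.006,.05),(.40,.50),(-.16,.12),90),
      ]:
        m=comp(px,w,lo,hi,*zr,xr,yr)
        if nm in('level','mat','levelall'): m=big(m)
        P=w[m]; print(n,nm,len(P),np.round(np.percentile(P[:,2],[2,50,90,98])*1000,1),fit(P,a0))
        if 'level' in nm:
            T=P[P[:,2]>.098]; print('  top face',fit(T,90,2),np.median(T[:,2]))
    v=[(160,150),(218,130),(432,135),(523,155)] 
    if n=='top': print([np.round(w[b,a],3) for a,b in v])
E
```

```text
top level 1275 [ 88.  104.2 106.2 107.4] ang 87.50 c [648.8  32.5] size [182.7  23.6]
  top face ang 87.25 c [648.5  32.6] size [179.9  22.7] 0.10435968519246125
top levelall 1562 [ 92.9 104.4 106.5 107.6] ang 87.50 c [649.  32.] size [197.2  24.2]
  top face ang 87.50 c [649.   31.8] size [193.4  23.4] 0.10453621859607809
top mat 7275 [1.1 4.5 6.6 8. ] ang -9.25 c [464.  306.9] size [132.9 231.4]
top blue 1248 [53.1 59.5 62.2 63.9] ang 4.25 c [632.4  27.6] size [170.9 121.2]
top red 1683 [52.8 59.1 61.9 64.4] ang -8.75 c [ 435.5 -326.2] size [171.9 126.6]
top driver 758 [12.7 22.5 26.2 27.9] ang 90.75 c [426.2 -21.6] size [192.9  24.4]
[array([0.646, 0.31 , 0.087]), array([0.708, 0.222, 0.   ]), array([ 0.681, -0.207,  0.075]), array([ 0.629, -0.349,  0.142])]
side level 963 [ 87.  103.7 105.4 106.4] ang 87.50 c [645.2  30.7] size [182.3  23.9]
  top face ang 87.25 c [645.1  30.3] size [178.5  23.1] 0.10398269166548879
side levelall 1185 [ 92.2 103.8 105.5 106.6] ang 87.50 c [645.3  30.7] size [199.2  24.5]
  top face ang 87.50 c [645.3  29.8] size [195.6  23.7] 0.10406126448744535
side mat 3890 [1.4 4.4 6.3 7.5] ang -9.75 c [461.7 303.5] size [133.6 232.8]
side blue 1335 [52.3 58.6 61.9 64.9] ang 4.00 c [626.3  25.4] size [177.5 128.5]
side red 2782 [53.1 59.3 61.7 63.4] ang -8.50 c [ 431.8 -329.8] size [171.8 126.5]
side driver 760 [11.1 22.6 26.1 27.4] ang 89.75 c [423.5 -24.5] size [192.   24.2]
```

```bash
cat > go.py <<'E'
import sys; from h import *
x,y,z,a=map(float,sys.argv[1:5])  # mm, yaw of tool y axis (deg)
s=manip.sense(); R=np.array(s['tcp_rot']); p=np.array(s['tool_pos'])*1000
d=R.T@(np.array([x,y,z])-p); yaw=np.degrees(np.arctan2(R[1,1],R[0,1]))
dy=(a-yaw+90)%180-90
print('t %.1f pos %s yaw %.1f | tx %.1f ty %.1f tz %.1f roll %.1f | F %s open %.3f ff %.1f j6 %.2f'%(s['time'],np.round(p,1),yaw,*d,-dy,np.round(s['ft_force'],1),s['opening'],s['finger_force'],s['joint_positions'][5]))
E
python3 go.py 647 31 205 -2.6
```

```text
t 0.1 pos [ 135.9 -558.   204.4] yaw -76.3 | tx 635.9 ty -451.4 tz 0.5 roll -73.7 | F [0.2 0.1 0.8] open 0.998 ff 0.0 j6 -0.15
```

```bash
python3 -m pendant '[{"tx":40,"ty":-28,"roll":-5},{"tx":80,"ty":-56,"roll":-10},{"tx":120,"ty":-85,"roll":-15},{"tx":160,"ty":-113,"roll":-20},{"tx":200,"ty":-141,"roll":-25},{"tx":240,"ty":-169,"roll":-30},{"tx":280,"ty":-197,"roll":-35},{"tx":318,"ty":-226,"roll":-40}]' 0.6; python3 go.py 647 31 205 -2.6
```

```text
t 0.1 pos [ 135.9 -558.   204.4] yaw -76.3 | tx 635.9 ty -451.4 tz 0.5 roll -73.7 | F [0.2 0.1 0.8] open 0.998 ff 0.0 j6 -0.15schema error: expected keys tx, ty, tz, roll
```

```bash
python3 -m pendant '[{"tx":40,"ty":-28,"tz":0,"roll":-5},{"tx":80,"ty":-56,"tz":0,"roll":-10},{"tx":120,"ty":-85,"tz":0,"roll":-15},{"tx":160,"ty":-113,"tz":0,"roll":-20},{"tx":200,"ty":-141,"tz":0,"roll":-25},{"tx":240,"ty":-169,"tz":0,"roll":-30},{"tx":280,"ty":-197,"tz":0,"roll":-35},{"tx":318,"ty":-226,"tz":0,"roll":-40}]' 0.6; python3 go.py 647 31 205 -2.6
```

```text
time: 0.9
tool_pos: [0.3924, -0.262, 0.2052]
tcp_rot: [[0.589, 0.808, -0.0], [0.808, -0.589, 0.0], [0.0, -0.0, -1.0]]
ft_force: [-0.4, -0.6, -0.0]
opening: 0.601
finger_force: 0.0
t 0.9 pos [ 392.4 -262.   205.2] yaw -36.1 | tx 386.8 ty 33.0 tz 0.2 roll -33.5 | F [-0.4 -0.6 -0. ] open 0.601 ff 0.0 j6 -0.14
```

```bash
python3 -m pendant '[{"tx":49,"ty":4,"tz":0,"roll":-4},{"tx":97,"ty":8,"tz":0,"roll":-8},{"tx":145,"ty":12,"tz":0,"roll":-12},{"tx":193,"ty":16,"tz":0,"roll":-16},{"tx":242,"ty":20,"tz":0,"roll":-21},{"tx":290,"ty":24,"tz":0,"roll":-25},{"tx":339,"ty":29,"tz":0,"roll":-29},{"tx":387,"ty":33,"tz":0,"roll":-33.5}]'; python3 go.py 647 31 72 -2.6
```

```text
time: 1.7
tool_pos: [0.6481, 0.0302, 0.2047]
tcp_rot: [[0.046, 0.999, -0.001], [0.999, -0.046, -0.0], [-0.0, -0.001, -1.0]]
ft_force: [0.8, -0.4, 0.2]
opening: 0.598
finger_force: 0.0
t 1.7 pos [648.1  30.2 204.7] yaw -2.6 | tx 0.7 ty -1.0 tz 132.7 roll -0.0 | F [ 0.8 -0.4  0.2] open 0.598 ff 0.0 j6 -0.04
```

```bash
python3 -m pendant '[{"tx":1,"ty":-1,"tz":40,"roll":0},{"tx":1,"ty":-1,"tz":75,"roll":0},{"tx":1,"ty":-1,"tz":105,"roll":0},{"tx":1,"ty":-1,"tz":122,"roll":0},{"tx":1,"ty":-1,"tz":130,"roll":0},{"tx":1,"ty":-1,"tz":132,"roll":0}]' && python3 -m pendant '[{"tx":0,"ty":0,"tz":0,"roll":0},{"tx":0,"ty":0,"tz":0,"roll":0},{"tx":0,"ty":0,"tz":0,"roll":0},{"tx":0,"ty":0,"tz":0,"roll":0},{"tx":0,"ty":0,"tz":0,"roll":0}]' 0
```

```text
time: 2.3
tool_pos: [0.6453, 0.0295, 0.0719]
tcp_rot: [[0.049, 0.999, -0.003], [0.999, -0.049, 0.0], [0.0, -0.003, -1.0]]
ft_force: [-0.6, -0.0, 0.2]
opening: 0.598
finger_force: 0.0
time: 2.8
tool_pos: [0.6469, 0.0294, 0.0744]
tcp_rot: [[0.049, 0.999, 0.002], [0.999, -0.049, -0.0], [-0.0, 0.002, -1.0]]
ft_force: [-0.2, -0.1, 1.4]
opening: 0.253
finger_force: 30.0
```

```bash
python3 -m pendant '[{"tx":0,"ty":0,"tz":-10,"roll":0},{"tx":0,"ty":0,"tz":-30,"roll":0},{"tx":0,"ty":0,"tz":-55,"roll":0},{"tx":0,"ty":0,"tz":-80,"roll":0},{"tx":0,"ty":0,"tz":-105,"roll":0},{"tx":0,"ty":0,"tz":-120,"roll":0},{"tx":0,"ty":0,"tz":-128,"roll":0}]'; python3 go.py 463 304 200 -9.5
```

```text
time: 3.5
tool_pos: [0.6471, 0.0294, 0.2034]
tcp_rot: [[0.049, 0.999, 0.003], [0.999, -0.049, -0.0], [-0.0, 0.003, -1.0]]
ft_force: [-0.0, 0.1, -2.1]
opening: 0.255
finger_force: 30.0
t 3.5 pos [647.1  29.4 203.4] yaw -2.8 | tx 265.2 ty -197.3 tz 2.9 roll 6.7 | F [-0.   0.1 -2.1] open 0.255 ff 30.0 j6 -0.04
```

```bash
python3 -m pendant '[{"tx":15,"ty":-11,"tz":0,"roll":0.3},{"tx":50,"ty":-37,"tz":0,"roll":1},{"tx":87,"ty":-65,"tz":0,"roll":2},{"tx":124,"ty":-92,"tz":0,"roll":3},{"tx":161,"ty":-120,"tz":0,"roll":4},{"tx":198,"ty":-148,"tz":0,"roll":5},{"tx":232,"ty":-173,"tz":0,"roll":6},{"tx":253,"ty":-188,"tz":0,"roll":6.5}]';python3 -m pendant '[{"tx":12,"ty":-9,"tz":0,"roll":0.2},{"tx":12,"ty":-9,"tz":0,"roll":0.2},{"tx":12,"ty":-9,"tz":20,"roll":0.2},{"tx":12,"ty":-9,"tz":60,"roll":0.2},{"tx":12,"ty":-9,"tz":100,"roll":0.2},{"tx":12,"ty":-9,"tz":135,"roll":0.2},{"tx":12,"ty":-9,"tz":155,"roll":0.2},{"tx":12,"ty":-9,"tz":165,"roll":0.2}]'; python3 go.py 463 304 20 -9.5
```

```text
time: 4.3
tool_pos: [0.4663, 0.2939, 0.1994]
tcp_rot: [[0.16, 0.987, -0.005], [0.987, -0.16, -0.0], [-0.001, -0.005, -1.0]]
ft_force: [0.6, -0.3, -2.2]
opening: 0.251
finger_force: 30.0
time: 5.1
tool_pos: [0.4612, 0.3027, 0.0327]
tcp_rot: [[0.166, 0.986, -0.007], [0.986, -0.166, -0.003], [-0.004, -0.006, -1.0]]
ft_force: [0.8, -0.5, -3.2]
opening: 0.254
finger_force: 30.0
t 5.1 pos [461.2 302.7  32.7] yaw -9.6 | tx 1.7 ty 1.6 tz 12.7 roll -0.1 | F [ 0.8 -0.5 -3.2] open 0.254 ff 30.0 j6 0.59
```

```bash
python3 -m pendant '[{"tx":0,"ty":0,"tz":4,"roll":0},{"tx":0,"ty":0,"tz":8,"roll":0},{"tx":0,"ty":0,"tz":11,"roll":0},{"tx":0,"ty":0,"tz":13,"roll":0},{"tx":0,"ty":0,"tz":14,"roll":0},{"tx":0,"ty":0,"tz":14,"roll":0}]'
```

```text
time: 5.7
tool_pos: [0.4644, 0.3048, 0.0229]
tcp_rot: [[0.165, 0.986, 0.001], [0.986, -0.165, 0.0], [0.0, 0.001, -1.0]]
ft_force: [-0.4, -0.5, -2.8]
opening: 0.257
finger_force: 30.0
```

```bash
python3 -m pendant '[{"tx":0,"ty":0,"tz":1,"roll":0},{"tx":0,"ty":0,"tz":2,"roll":0},{"tx":0,"ty":0,"tz":3,"roll":0},{"tx":0,"ty":0,"tz":4,"roll":0},{"tx":0,"ty":0,"tz":4,"roll":0}]'
```

```text
time: 6.2
tool_pos: [0.4641, 0.3047, 0.0184]
tcp_rot: [[0.165, 0.986, 0.0], [0.986, -0.165, 0.0], [0.0, 0.0, -1.0]]
ft_force: [-0.3, 0.3, -2.1]
opening: 0.254
finger_force: 30.0
```

```bash
python3 -m pendant '[{"tx":0,"ty":0,"tz":0.7,"roll":0},{"tx":0,"ty":0,"tz":1.4,"roll":0},{"tx":0,"ty":0,"tz":1.4,"roll":0}]'
```

```text
time: 6.5
tool_pos: [0.4642, 0.3047, 0.0183]
tcp_rot: [[0.165, 0.986, -0.0], [0.986, -0.165, -0.0], [-0.0, -0.0, -1.0]]
ft_force: [-3.2, -1.6, 5.7]
opening: 0.254
finger_force: 30.0
```

```bash
python3 -m pendant '[{"tx":0,"ty":0,"tz":0,"roll":0},{"tx":0,"ty":0,"tz":0,"roll":0},{"tx":0,"ty":0,"tz":0,"roll":0},{"tx":0,"ty":0,"tz":-5,"roll":0},{"tx":0,"ty":0,"tz":-20,"roll":0},{"tx":0,"ty":0,"tz":-50,"roll":0},{"tx":0,"ty":0,"tz":-90,"roll":0},{"tx":0,"ty":0,"tz":-130,"roll":0}]' 0.6; python3 -m pendant '[{"tx":0,"ty":0,"tz":-40,"roll":0},{"tx":0,"ty":0,"tz":-60,"roll":0}]'
python3 - <<'E'
from m import *
for n in('top','side'):
    s=snap(n); w=np.nan_to_num(cloud(s),nan=-9); px=s['pixels']; cv2.imwrite(f'pics/{n}1.png',px); np.savez(f'{n}1.npz',w=w,px=px)
    m=big(comp(px,w,(20,100,60),(35,255,255),.03,.07,(.3,.6),(.15,.45))); P=w[m]; print(len(P),fit(P,80),np.percentile(P[:,2],[5,50,95]))
E
python3 go.py 433 -328 209 -8.6
```

```text
time: 7.3
tool_pos: [0.4639, 0.3046, 0.1492]
tcp_rot: [[0.165, 0.986, 0.0], [0.986, -0.165, 0.0], [0.0, 0.0, -1.0]]
ft_force: [0.2, 0.5, -0.1]
opening: 0.603
finger_force: 0.0
time: 7.5
tool_pos: [0.4663, 0.3057, 0.2132]
tcp_rot: [[0.165, 0.986, 0.008], [0.986, -0.165, 0.004], [0.005, 0.007, -1.0]]
ft_force: [1.1, 0.6, 0.8]
opening: 0.599
finger_force: 0.0
1019 ang 80.50 c [467.6 307.9] size [182.1  23.9] [0.04517056 0.04830605 0.05123457]
487 ang 80.50 c [463.6 306.4] size [183.9  23.7] [0.04576689 0.04841419 0.05057465]
t 7.6 pos [467.  306.1 212.9] yaw -9.5 | tx -631.0 ty 71.2 tz 0.8 roll -0.9 | F [-0.   0.5 -0.1] open 0.600 ff 0.0 j6 0.59
```

The level stands on the mat, released, at (465,307) and 80.5°. Now I move to the red tote.

```bash
python3 -m pendant '[{"tx":-40,"ty":4,"tz":0,"roll":0},{"tx":-88,"ty":10,"tz":0,"roll":0},{"tx":-136,"ty":15,"tz":0,"roll":0},{"tx":-184,"ty":21,"tz":0,"roll":0},{"tx":-232,"ty":26,"tz":0,"roll":0},{"tx":-280,"ty":32,"tz":0,"roll":0},{"tx":-328,"ty":37,"tz":0,"roll":0},{"tx":-376,"ty":42,"tz":0,"roll":0}]';python3 go.py 433 -328 180 -8.6
```

```text
time: 8.4
tool_pos: [0.4419, -0.0745, 0.2059]
tcp_rot: [[0.165, 0.986, -0.002], [0.986, -0.165, 0.001], [0.0, -0.002, -1.0]]
ft_force: [0.7, -0.1, -0.4]
opening: 0.602
finger_force: 0.0
t 8.4 pos [441.9 -74.5 205.9] yaw -9.5 | tx -251.5 ty 33.2 tz 25.7 roll -0.9 | F [ 0.7 -0.1 -0.4] open 0.602 ff 0.0 j6 -0.19
```

```bash
python3 -m pendant '[{"tx":-45,"ty":6,"tz":0,"roll":-0.2},{"tx":-93,"ty":12,"tz":0,"roll":-0.4},{"tx":-141,"ty":19,"tz":0,"roll":-0.6},{"tx":-189,"ty":25,"tz":0,"roll":-0.8},{"tx":-230,"ty":30,"tz":10,"roll":-0.9},{"tx":-250,"ty":33,"tz":20,"roll":-0.9},{"tx":-250,"ty":33,"tz":25,"roll":-0.9},{"tx":-250,"ty":33,"tz":25,"roll":-0.9}]';python3 go.py 433 -328 28 -8.6
```

```text
time: 9.2
tool_pos: [0.4332, -0.3237, 0.1797]
tcp_rot: [[0.151, 0.989, -0.003], [0.989, -0.151, 0.004], [0.004, -0.004, -1.0]]
ft_force: [0.5, -0.0, -0.6]
opening: 0.598
finger_force: 0.0
t 9.2 pos [ 433.2 -323.7  179.7] yaw -8.7 | tx -4.8 ty 1.0 tz 151.7 roll -0.1 | F [ 0.5 -0.  -0.6] open 0.598 ff 0.0 j6 -0.65
```

Run:
```python
from m import *
for n in('top','side'):
    d=np.load(n+'1.npz'); w,px=d['w'],d['px']
    for nm,lo,hi,zr,xr,yr,a0 in [
      ('blue',(105,100,40),(130,255,255),(.052,.066),(.5,.75),(-.15,.15),4),
      ('red',(0,150,40),(8,255,255),(.052,.066),(.2,.57),(-.6,-.2),-10)]:
        m=comp(px,w,lo,hi,*zr,xr,yr); P=w[m]
        for q in(.5,1,2): print(n,nm,len(P),q,fit(P,a0,q))
        c,a=((630,26),4.1) if nm=='blue' else ((433.5,-328),-8.6)
        a=np.radians(a);Q=(P[:,:2]*1000-c)@np.array([[np.cos(a),-np.sin(a)],[np.sin(a),np.cos(a)]])
        k=(abs(Q[:,0])<25)&(abs(Q[:,1])<45); print(' rib x in tote frame',k.sum(),np.round(np.percentile(Q[k,0],[5,50,95]),1))
```

```text
top blue 1402 0.5 ang 4.00 c [631.9  27.5] size [171.6 122.1]
top blue 1402 1 ang 4.25 c [632.3  27.6] size [170.5 121.1]
top blue 1402 2 ang 4.75 c [632.1  27.5] size [169.5 119.1]
 rib x in tote frame 402 [-6.5  0.9  8.5]
top red 1686 0.5 ang -9.00 c [ 435.2 -326.3] size [173.1 127.6]
top red 1686 1 ang -8.50 c [ 435.2 -326.3] size [172.  126.7]
top red 1686 2 ang -8.25 c [ 435.  -327.8] size [170.1 122.2]
 rib x in tote frame 406 [-5.5  1.7  8.9]
side blue 1549 0.5 ang 4.00 c [626.6  25.4] size [178.1 128.9]
side blue 1549 1 ang 4.25 c [626.4  25.4] size [177.1 128. ]
side blue 1549 2 ang 3.75 c [626.4  25.3] size [176.  126.5]
 rib x in tote frame 319 [-10.4  -3.5   5.1]
side red 2771 0.5 ang -9.00 c [ 431.6 -329.8] size [172.9 127. ]
side red 2771 1 ang -8.50 c [ 431.8 -329.8] size [171.8 126.5]
side red 2771 2 ang -7.00 c [ 431.7 -329.1] size [169.5 122.9]
 rib x in tote frame 677 [-9.2 -1.8  5.6]
```

```bash
python3 -m pendant '[{"tx":-4,"ty":0.5,"tz":35,"roll":-0.1},{"tx":-4,"ty":0.5,"tz":70,"roll":-0.1},{"tx":-4,"ty":0.5,"tz":105,"roll":-0.1},{"tx":-4,"ty":0.5,"tz":130,"roll":-0.1},{"tx":-4,"ty":0.5,"tz":145,"roll":-0.1},{"tx":-4,"ty":0.5,"tz":150,"roll":-0.1},{"tx":-4,"ty":0.5,"tz":150,"roll":-0.1}]' && python3 go.py 433 -328 28 -8.6
```

```text
time: 9.9
tool_pos: [0.4347, -0.3285, 0.0322]
tcp_rot: [[0.147, 0.989, -0.0], [0.989, -0.147, 0.0], [0.0, -0.0, -1.0]]
ft_force: [0.3, -0.5, -0.1]
opening: 0.6
finger_force: 0.0
t 9.9 pos [ 434.7 -328.5   32.2] yaw -8.5 | tx 0.3 ty -1.8 tz 4.2 roll 0.1 | F [ 0.3 -0.5 -0.1] open 0.600 ff 0.0 j6 -0.66
```

```bash
python3 -m pendant '[{"tx":0,"ty":-1,"tz":2,"roll":0},{"tx":0,"ty":-1,"tz":4,"roll":0},{"tx":0,"ty":-1,"tz":4,"roll":0}]' && python3 -m pendant '[{"tx":0,"ty":0,"tz":0,"roll":0},{"tx":0,"ty":0,"tz":0,"roll":0},{"tx":0,"ty":0,"tz":0,"roll":0},{"tx":0,"ty":0,"tz":0,"roll":0},{"tx":0,"ty":0,"tz":0,"roll":0},{"tx":0,"ty":0,"tz":0,"roll":0}]' 0 && python3 -m pendant '[{"tx":0,"ty":0,"tz":-5,"roll":0},{"tx":0,"ty":0,"tz":-15,"roll":0},{"tx":0,"ty":0,"tz":-30,"roll":0},{"tx":0,"ty":0,"tz":-50,"roll":0},{"tx":0,"ty":0,"tz":-70,"roll":0},{"tx":0,"ty":0,"tz":-90,"roll":0},{"tx":0,"ty":0,"tz":-105,"roll":0},{"tx":0,"ty":0,"tz":-115,"roll":0}]'; python3 go.py 629 26.5 165 4.2
```

```text
time: 10.2
tool_pos: [0.4339, -0.3295, 0.0289]
tcp_rot: [[0.148, 0.989, 0.001], [0.989, -0.148, -0.001], [-0.001, 0.001, -1.0]]
ft_force: [0.1, -0.5, 0.5]
opening: 0.598
finger_force: 0.0
time: 10.8
tool_pos: [0.4334, -0.329, 0.028]
tcp_rot: [[0.148, 0.989, -0.0], [0.989, -0.148, 0.0], [0.0, -0.0, -1.0]]
ft_force: [-1.3, -0.2, 0.2]
opening: 0.163
finger_force: 30.0
time: 11.6
tool_pos: [0.4341, -0.3296, 0.1457]
tcp_rot: [[0.148, 0.989, 0.002], [0.989, -0.148, -0.002], [-0.002, 0.003, -1.0]]
ft_force: [-0.4, -0.7, -4.4]
opening: 0.168
finger_force: 30.0
t 11.6 pos [ 434.1 -329.6  145.7] yaw -8.5 | tx 381.0 ty 140.0 tz -19.7 roll -12.7 | F [-0.4 -0.7 -4.4] open 0.168 ff 30.0 j6 -0.66
```

```bash
python3 -m pendant '[{"tx":10,"ty":4,"tz":-6,"roll":0},{"tx":35,"ty":13,"tz":-14,"roll":-1},{"tx":70,"ty":26,"tz":-20,"roll":-2},{"tx":108,"ty":40,"tz":-20,"roll":-3.5},{"tx":146,"ty":54,"tz":-20,"roll":-5},{"tx":184,"ty":68,"tz":-20,"roll":-6.5},{"tx":222,"ty":82,"tz":-20,"roll":-8},{"tx":260,"ty":96,"tz":-20,"roll":-9}]'; python3 go.py 629 26.5 165 4.2
```

```text
time: 12.4
tool_pos: [0.5668, -0.0834, 0.1625]
tcp_rot: [[-0.01, 1.0, -0.001], [1.0, 0.01, 0.001], [0.001, -0.001, -1.0]]
ft_force: [0.9, -0.6, -4.5]
opening: 0.167
finger_force: 30.0
t 12.4 pos [566.8 -83.4 162.5] yaw 0.6 | tx 109.3 ty 63.2 tz -2.5 roll -3.6 | F [ 0.9 -0.6 -4.5] open 0.167 ff 30.0 j6 -0.31
```

```bash
python3 -m pendant '[{"tx":32,"ty":18,"tz":0,"roll":-1.2},{"tx":62,"ty":36,"tz":0,"roll":-2.2},{"tx":86,"ty":50,"tz":0,"roll":-3},{"tx":101,"ty":58,"tz":0,"roll":-3.4},{"tx":109,"ty":63,"tz":0,"roll":-3.6},{"tx":109,"ty":63,"tz":0,"roll":-3.6},{"tx":109,"ty":63,"tz":0,"roll":-3.6}]'; python3 go.py 629 26.5 110 4.2
python3 - <<'E'
from m import *
for n in('top','side'):
    s=snap(n); w=np.nan_to_num(cloud(s),nan=-9); px=s['pixels']; cv2.imwrite(f'pics/{n}2.png',px)
    for nm,lo,hi,zr,xr,yr,a0 in [
      ('blue',(105,100,40),(130,255,255),(.052,.066),(.5,.75),(-.15,.15),4),
      ('red',(0,150,40),(8,255,255),(.188,.203),(.5,.76),(-.15,.17),4)]:
        m=comp(px,w,lo,hi,*zr,xr,yr); P=w[m]
        if len(P)>20: print(n,nm,len(P),fit(P,a0,1))
    m=comp(px,w,(0,150,40),(8,255,255),.1,.25,(.5,.76),(-.15,.17)); P=w[m]
    print(np.round(np.percentile(P[:,2],[1,5,50,95,99]),4))
E
```

```text
time: 13.1
tool_pos: [0.6284, 0.0226, 0.1627]
tcp_rot: [[-0.071, 0.998, -0.001], [0.998, 0.071, -0.001], [-0.001, -0.001, -1.0]]
ft_force: [-0.4, -0.6, -5.0]
opening: 0.168
finger_force: 30.0
t 13.1 pos [628.4  22.6 162.7] yaw 4.0 | tx 3.9 ty 1.0 tz 52.7 roll -0.2 | F [-0.4 -0.6 -5. ] open 0.168 ff 30.0 j6 -0.17
top blue 24 ang 8.75 c [552.3 -30.4] size [ 4.3 19.1]
top red 619 ang 1.00 c [606.   19.8] size [119.8 125.3]
[0.1378 0.139  0.1938 0.2085 0.2104]
side blue 978 ang 4.00 c [626.3  25.2] size [177.2 128.4]
side red 1341 ang 3.50 c [626.5  20.9] size [178.8 128.4]
[0.1372 0.1391 0.1723 0.2033 0.2093]
```

View pics/side2.png

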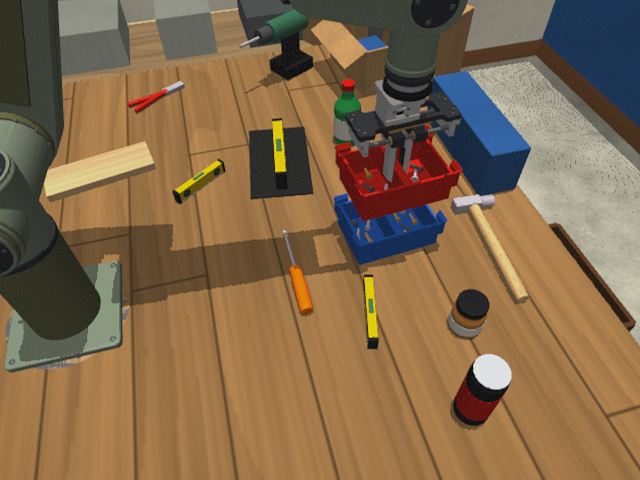

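The side view shows the level on the mat at (280,153) and the red tote level in the gripper at (398,175) above the blue one at (390,225). Compared in this one camera, red needs +4.3 mm in y and about +0.4° of yaw.

```bash
python3 -m pendant '[{"tx":2,"ty":0.2,"tz":10,"roll":-0.2},{"tx":4.2,"ty":0.3,"tz":24,"roll":-0.4},{"tx":4.2,"ty":0.3,"tz":36,"roll":-0.4},{"tx":4.2,"ty":0.3,"tz":44,"roll":-0.4},{"tx":4.2,"ty":0.3,"tz":48,"roll":-0.4},{"tx":4.2,"ty":0.3,"tz":50,"roll":-0.4},{"tx":4.2,"ty":0.3,"tz":50,"roll":-0.4}]'; python3 go.py 629 26.5 88 4.2
python3 - <<'E'
from m import *
s=snap('side'); w=np.nan_to_num(cloud(s),nan=-9); px=s['pixels']; cv2.imwrite('pics/side3.png',cv2.resize(px[100:290,300:490],None,fx=3,fy=3,interpolation=cv2.INTER_CUBIC))
for nm,lo,hi,zr,xr,yr,a0 in [
      ('blue',(105,100,40),(130,255,255),(.052,.066),(.5,.75),(-.15,.15),4),
      ('red',(0,150,40),(8,255,255),(.136,.15),(.5,.76),(-.15,.17),4)]:
        m=comp(px,w,lo,hi,*zr,xr,yr); P=w[m]; print(nm,len(P),fit(P,a0,1))
E
```

```text
time: 13.9
tool_pos: [0.6291, 0.0277, 0.1129]
tcp_rot: [[-0.078, 0.997, -0.0], [0.997, 0.078, 0.0], [0.0, -0.0, -1.0]]
ft_force: [0.3, -0.5, -3.6]
opening: 0.167
finger_force: 30.0
t 13.9 pos [629.1  27.7 112.9] yaw 4.5 | tx -1.2 ty -0.2 tz 24.9 roll 0.3 | F [ 0.3 -0.5 -3.6] open 0.167 ff 30.0 j6 -0.17
blue 717 ang 4.00 c [626.3  24.4] size [177.1 126.4]
red 1236 ang 4.00 c [626.6  25.7] size [177.5 127.2]
```

View pics/side3.png

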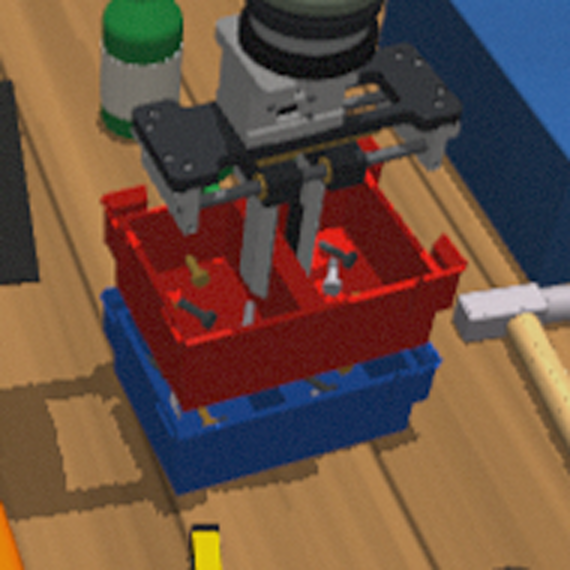

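The crop shows red directly above blue, parallel and lined up to about 1 mm: its near corner at (185,400) stands over blue's at (180,430). I lower slowly.

```bash
python3 -m pendant '[{"tx":-0.5,"ty":0,"tz":4,"roll":0},{"tx":-0.5,"ty":0,"tz":8,"roll":0},{"tx":-0.5,"ty":0,"tz":12,"roll":0},{"tx":-0.5,"ty":0,"tz":15,"roll":0},{"tx":-0.5,"ty":0,"tz":17,"roll":0},{"tx":-0.5,"ty":0,"tz":18,"roll":0},{"tx":-0.5,"ty":0,"tz":18,"roll":0}]'; python3 go.py 629 26.5 88 4.2
```

```text
time: 14.65
tool_pos: [0.6289, 0.0272, 0.0949]
tcp_rot: [[-0.078, 0.997, -0.0], [0.997, 0.078, 0.0], [0.0, -0.0, -1.0]]
ft_force: [0.1, 0.9, -4.8]
opening: 0.168
finger_force: 30.0
t 14.7 pos [628.9  27.2  94.9] yaw 4.5 | tx -0.7 ty 0.0 tz 6.9 roll 0.3 | F [ 0.1  0.9 -4.8] open 0.168 ff 30.0 j6 -0.17
```

```bash
python3 -m pendant '[{"tx":0,"ty":0,"tz":1.5,"roll":0},{"tx":0,"ty":0,"tz":3,"roll":0},{"tx":0,"ty":0,"tz":4.5,"roll":0},{"tx":0,"ty":0,"tz":4.5,"roll":0}]'; python3 -m pendant '[{"tx":0,"ty":0,"tz":1,"roll":0},{"tx":0,"ty":0,"tz":2,"roll":0},{"tx":0,"ty":0,"tz":2,"roll":0}]'
```

```text
time: 15.05
tool_pos: [0.6288, 0.0272, 0.0902]
tcp_rot: [[-0.078, 0.997, -0.001], [0.997, 0.078, 0.0], [0.0, -0.001, -1.0]]
ft_force: [0.3, 0.5, -4.5]
opening: 0.169
finger_force: 30.0
time: 15.35
tool_pos: [0.6289, 0.0272, 0.0883]
tcp_rot: [[-0.078, 0.997, -0.0], [0.997, 0.078, 0.0], [0.0, -0.0, -1.0]]
ft_force: [0.3, -0.0, -4.3]
opening: 0.165
finger_force: 30.0
```

```bash
python3 -m pendant '[{"tx":0,"ty":0,"tz":0.6,"roll":0},{"tx":0,"ty":0,"tz":1.2,"roll":0},{"tx":0,"ty":0,"tz":1.2,"roll":0}]'
```

```text
time: 15.65
tool_pos: [0.6291, 0.0271, 0.088]
tcp_rot: [[-0.078, 0.997, 0.0], [0.997, 0.078, -0.0], [-0.0, 0.0, -1.0]]
ft_force: [-1.1, 0.1, -0.0]
opening: 0.168
finger_force: 30.0
```

The wrist load has dropped to zero at TCP 88 mm, which is 60 mm plus the 28 mm grip height, so red is resting on the rim. I release, retreat and check.

```bash
python3 -m pendant '[{"tx":0,"ty":0,"tz":0,"roll":0},{"tx":0,"ty":0,"tz":0,"roll":0},{"tx":0,"ty":0,"tz":0,"roll":0},{"tx":0,"ty":0,"tz":-5,"roll":0},{"tx":0,"ty":0,"tz":-20,"roll":0},{"tx":0,"ty":0,"tz":-50,"roll":0},{"tx":0,"ty":0,"tz":-90,"roll":0},{"tx":0,"ty":0,"tz":-130,"roll":0}]' 0.55; python3 -m pendant '[{"tx":-40,"ty":-20,"tz":-10,"roll":0},{"tx":-90,"ty":-40,"tz":-10,"roll":0},{"tx":-140,"ty":-60,"tz":-10,"roll":0},{"tx":-180,"ty":-80,"tz":-10,"roll":0},{"tx":-180,"ty":-80,"tz":-10,"roll":0},{"tx":-180,"ty":-80,"tz":-10,"roll":0}]'
python3 - <<'E'
from m import *
for n in('top','side'):
    s=snap(n); w=np.nan_to_num(cloud(s),nan=-9); px=s['pixels']; cv2.imwrite(f'pics/{n}4.png',px)
    for nm,lo,hi,zr,xr,yr,a0 in [
      ('blue all',(105,100,40),(130,255,255),(.01,.08),(.5,.75),(-.15,.15),4),
      ('red',(0,150,40),(8,255,255),(.112,.126),(.5,.76),(-.15,.17),4)]:
        m=comp(px,w,lo,hi,*zr,xr,yr); P=w[m]
        if len(P)>20: print(n,nm,len(P),fit(P,a0,1),np.median(P[:,2]))
        if nm=='red':
            A=np.c_[P[:,:2],np.ones(len(P))]; print(' tilt',np.linalg.lstsq(A,P[:,2],rcond=None)[0][:2])
    if n=='side': cv2.imwrite('pics/side4c.png',cv2.resize(px[100:290,300:490],None,fx=3,fy=3,interpolation=cv2.INTER_CUBIC))
E
```

```text
time: 16.45
tool_pos: [0.6289, 0.0272, 0.2197]
tcp_rot: [[-0.078, 0.997, 0.0], [0.997, 0.078, 0.0], [-0.0, 0.0, -1.0]]
ft_force: [1.5, -1.0, 0.8]
opening: 0.549
finger_force: 0.0
time: 17.05
tool_pos: [0.5633, -0.1599, 0.2288]
tcp_rot: [[-0.075, 0.997, 0.002], [0.997, 0.075, -0.0], [-0.0, 0.002, -1.0]]
ft_force: [-0.7, 0.1, -0.7]
opening: 0.547
finger_force: 0.0
top blue all 135 ang 2.75 c [619.6  23.4] size [164.5 123.7] 0.06187750462869501
top red 1680 ang 4.75 c [632.2  28. ] size [170.4 121. ] 0.11948871930028032
 tilt [ 5.15101820e-05 -1.77291321e-03]
side blue all 1655 ang 3.25 c [626.9  22.3] size [181.9 125.7] 0.04008854763498326
side red 604 ang 4.25 c [627.  25.] size [178.7 127.7] 0.11925010853267953
 tilt [0.0006087  0.00540462]
```

View pics/side4c.png

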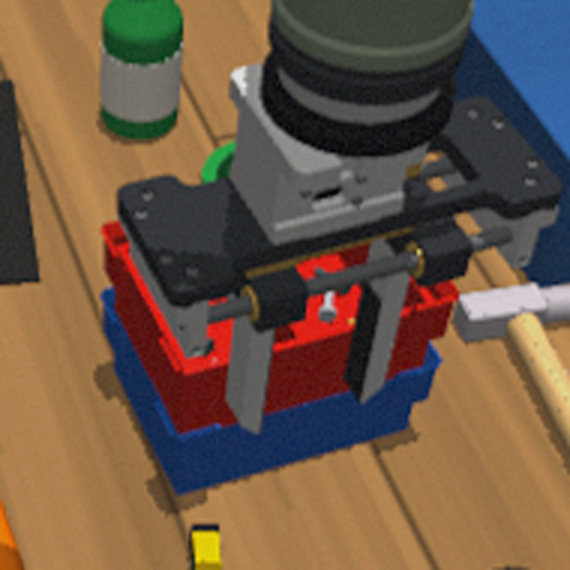

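The crop shows red sitting down in blue's lugs, with blue's lug at (110,300) overlapping red's foot; the gripper is clear of both and nearer the camera. Red's rim is level at 119.4 mm, and its centre (632,28) from the top and (627,25) from the side matches blue's earlier fits in each camera. I hand in.

```bash
python3 -c "
from plant import manip
print(manip.job_done())"
```

```text
the job is handed in; nothing more can be done
None
```

The job is handed in, though the hand-in returned no verdict: the level stands released on the mat, and the red tote is seated level in the blue tote's lugs (rim at 119 mm, centres matching within about 1 mm), finished at about 17 s of the 64 s allowed.

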